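# Egg cup onto the narrow walnut shelf

## Robot

A 6-joint arm with a two-finger parallel gripper is mounted at the origin on the work surface. World frame = base frame: x ahead of the robot, y to its left, z up, the work surface at z = 0. Lengths are in m, angles in degrees, forces in N, time in s.
With the tool pointing down it reaches from about 0.3 to 0.75 m from the base axis. Payload 8.5 kg.
Tool frame: the origin (TCP) lies on the centre line of the jaws, within the pads' length; the fingertips stand 25 mm ahead of it and the grasp point (between the pads) lies 6 mm ahead of it; z points along the fingers, y is the line along which they close (so a half turn about z gives the same grasp; the last joint's range is limited). The gripper opens to 85 mm and grips with 20 to 120 N. Pads are 22 mm wide; open, the fingers measure 114 mm over their backs; the gripper's body (76 mm by 85 mm) begins 54 mm behind the grasp point. The pads swing forward as they close: fully open they stand 13 mm farther back than shut.
Start: joints at [59.628, 21.807, 74.336, -0, 83.858, -12.336], TCP at [0.17, 0.523, 0.256] pointing down, gripper open.
Joint ranges: [-178.18, 178.18], [-50.72, 133.34], [12.68, 142.11], [-81.47, 261.47], [9.98, 163.14], [-165.26, 165.26]. Speed limits (degrees/s): [136.94, 136.94, 180, 180, 180, 180].

## Interface

Orientations are given as a 3x3 rotation matrix whose columns are the frame's x, y, z axes.
In Python, from rig import telemetry, optics, env gives the robot as it stands.
- The arm moves only by the tool send_rows, never from a script. Its argument "deltas" is a list that holds one entry, the list of rows, each a list of 7 numbers: the shift along the tool's x, y, z in m, then the turn, a rotation vector about the tool's x, y, z in rad, then the opening, from -1 (shut) to 1 (fully open), so that 0 is half open. In form: [[[x, y, z, ax, ay, az, grip], ...]]. A call has 1 to 12 rows; each row shifts and turns the commanded pose from where the row before left it, along the tool's axes as they then stand; what a row does not reach is not made up. A row lasts 1/8 s, in which the tool goes at most 62.5 mm and 10.7 degrees, less where a joint would pass 70% of its speed; a pose out of reach is approached as far as the arm can. A call is refused whole if a number of a shift passes 0.0625 or a number of a turn 0.188, either way. A call with a gripper value outside its range is refused whole. The fingers move at their own pace and stop on an object; "squeeze" is the grip in N (left out, the last holds). Time passes only in rows, so rows that do not move let the fingers close. It gives the time, the measured TCP pose, the force, the opening and the grip force at its end, in the units of the state.
- telemetry.observe(): the state, without advancing time (a new reading comes with each control period).
- optics.get_image(name): name is "scene" or "top"; returns a dict with "image" (480x640x3 uint8, red, green, blue), "range_z" (480x640 float32, m along the optical axis (not along the pixel's ray), 0 where there is no reading), "K" (3x3 intrinsics, pixels), "k1" (the pictures are not rectified: a ray, as slopes to the right and down, at radius r is drawn at 1 + k1 r^2 times it, then the intrinsics apply), "rvec" (rotation vector, rad) and "tvec" (3), from world to camera coordinates, as OpenCV has them. Camera axes: x right, y down, z forward; pixel columns grow to the right and rows downward; lengths in m; the calibration is good to about 2 mm. A picture is of the moment at which its call begins.
- env.close_job(): hands the job in; it is judged then, once.
The state is a dict: "time_s": time; "q": joint angles; "qvel": joint speeds; "joint_efforts": joint torques, N m; "position": TCP position; "tool_rot": TCP orientation; "ft_force": force on the tool from outside, world axes, zero at the start; "wrist_torque": the same for the moment, N m; "grip_width": finger opening in m; "gripper_force": force on a finger pad.
Only numpy, scipy, OpenCV 4.12 (cv2) and the standard library are available. Lean on these libraries where they do the work, as an engineer would, in place of code of your own. Each camera call takes 0.05 s, during which the arm holds its last target. There are 200 camera calls.

## Task

Set the blue stoneware egg cup on the narrow walnut shelf, upright and centred on the round cork inset (not the white one), and let go of it. Put it down gently rather than dropping it, and leave the white egg cup standing where it is.

Things in the scene. Friction and masses are not known exactly. Their poses are not given: they have to be found in the camera images.
- blue_cup: blue stoneware egg cup, loose, upright on the counter, 120 g, 62 mm tall, round about z. Origin: centre of its underside; z up. Foot 42 mm wide; 24 mm stem to 18 mm height; open bowl flaring to 49 mm width at 36 mm, near straight to the 50 mm rim (wall 4 mm): grip outside there, any yaw. Neighbours stand 110 mm or more away (centres) and are at most 65 mm tall; the shelf begins 65 mm or more away
- cork_inset: round tan cork inset, 50 mm wide, flush in the top of the walnut shelf, on the middle of its depth. Origin: centre of its upper face, 90 mm above the counter; z up. A marble-white inset of the same size elsewhere on the shelf is not the target; both are empty
- walnut_shelf: low dark walnut shelf, fixed on the counter: a board 60 mm deep (x), 400 mm long (y), 16 mm thick, top 90 mm above the counter, on two end panels; nothing stands on top. Origin: on the counter under the board's centre; x along the depth, away from the robot at yaw 0; y along the length; z up
- white_cup: the white stoneware egg cup, same shape and size as the blue one, loose and upright on the counter; it must stay where it stands. Origin: centre of its underside; z up

How it is judged:
By the outcome, as a careful person would: the job done as asked, in the order asked, and still so for the second after the job is handed in, with the robot touching nothing.
It also fails if it takes over 35 s, if anything falls off the work surface, if the arm or the gripper's body presses on something with over 40 N, if the wrist force passes 120 N, or if a joint passes its speed limit or range.

## Working session

There is one attempt and no reset: what is moved stays moved. The work goes in short steps, Python scripts to look and compute and a tool call to move; the robot and the scene stay as the last step left them, time stands still between calls to the robot, and variables do not carry over. Pictures are saved under pics/ and viewed, at most 10 in all, crops included, and the job is handed in when it is done.

Besides the shell and the picture viewer there is one more tool, called after "Request:" in YAML: its name, and indented under it one key for each argument. send_rows: Moves the arm, as the interface text tells. Its arguments: {"type":"object","properties":{"deltas":{"type":"array"},"squeeze":{"type":"number"}},"required":["deltas"]}

```bash
mkdir -p pics; cat > h.py <<'E'
import numpy as np, cv2
from rig import telemetry, optics, env
def grab(n):
    d=optics.get_image(n); R=cv2.Rodrigues(np.array(d["rvec"],float))[0]; d["R"]=R; d["t"]=np.array(d["tvec"],float).ravel(); return d
def ray(d,u,v):
    K=np.array(d["K"]); x=np.array([(u-K[0,2])/K[0,0],(v-K[1,2])/K[1,1]]); p=x.copy()
    for _ in range(20): p=x/(1+d["k1"]*(p@p))
    return -d["R"].T@d["t"], d["R"].T@np.array([p[0],p[1],1.])
def onz(d,u,v,z):
    o,r=ray(d,u,v); return o+r*(z-o[2])/r[2]
def onrange(d,u,v):
    o,r=ray(d,u,v); return o+r*d["range_z"][int(v),int(u)]
def save(d,f): cv2.imwrite("pics/"+f,cv2.cvtColor(d["image"],cv2.COLOR_RGB2BGR))
E
python3 - <<'E'
from h import *
s=telemetry.observe();print(s["time_s"],s["position"],s["tool_rot"],s["grip_width"])
for n in("top","scene"):
    d=grab(n);save(d,n+"1.png");print(n,"cam",-d["R"].T@d["t"],d["R"][2])
E
```

```text
0.0 [0.17016135 0.52272698 0.25568464] [[-9.50865388e-01  3.09603654e-01 -7.69604512e-04]
 [ 3.09604445e-01  9.50864509e-01 -1.33162647e-03]
 [ 3.19513194e-04 -1.50447050e-03 -9.99998817e-01]] 0.08544088380407225
top cam [0.40574707 0.04190676 0.95795229] [ 0.14752471 -0.00312705 -0.98905343]
scene cam [1.037852   0.1877237  0.75711205] [-0.58584721 -0.20539749 -0.78396104]
```

View pics/top1.png

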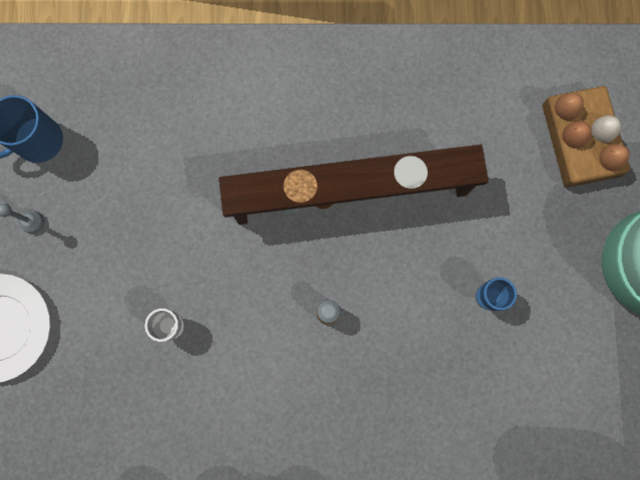

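View pics/scene1.png

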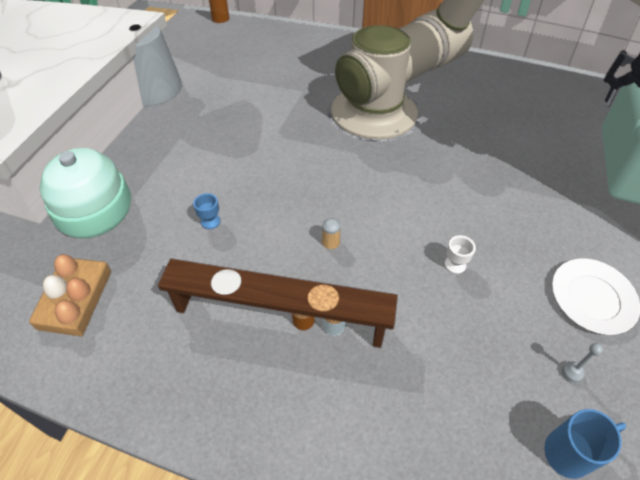

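Top view: blue cup near (497,294), cork near (300,186), white inset (410,172), white cup (164,325), a shaker at (328,312). Something stands under the shelf below the cork. The scene view shows the same layout, with the blue cup at (207,210) and the cork at (323,298).

```bash
cat > m.py <<'E'
from h import *
def blob(d,mask,c,rad):
    m=mask.astype(np.uint8)*255; g=np.zeros_like(m); cv2.circle(g,c,rad,255,-1); m&=g
    cs=cv2.findContours(cv2.morphologyEx(m,cv2.MORPH_CLOSE,np.ones((5,5))),cv2.RETR_EXTERNAL,cv2.CHAIN_APPROX_NONE)[0]
    return max(cs,key=cv2.contourArea)[:,0,:]
def fitc(P):
    A=np.c_[2*P[:,:2],np.ones(len(P))]; x=np.linalg.lstsq(A,(P[:,:2]**2).sum(1),rcond=None)[0]
    return x[:2],2*np.sqrt(x[2]+x[0]**2+x[1]**2)
def hgt(d):
    v,u=np.mgrid[:480,:640]; K=np.array(d["K"]); x=np.stack([(u-K[0,2])/K[0,0],(v-K[1,2])/K[1,1]],-1); p=x.copy()
    for _ in range(20): p=x/(1+d["k1"]*(p**2).sum(-1,keepdims=True))
    c=np.concatenate([p,np.ones(p.shape[:2]+(1,))],-1)*d["range_z"][...,None]
    return (c-d["t"])@d["R"]
E
python3 - <<'E'
from m import *
for n,cork,blue,white in(("top",(300,186),(497,294),(164,325)),("scene",(323,298),(207,210),(459,253))):
    d=grab(n); hsv=cv2.cvtColor(d["image"],cv2.COLOR_RGB2HSV); H,S,V=[hsv[...,i].astype(int) for i in range(3)]
    P=hgt(d)
    c=blob(d,(V>130)&(S>60)&(H<25),cork,24); print(n,"cork",fitc(np.array([onz(d,*p,.09) for p in c])),"range z",np.median(P[cork[1]-5:cork[1]+5,cork[0]-5:cork[0]+5,2]))
    for nm,cc in(("blue",blue),("white",white)):
        g=np.zeros((480,640),np.uint8);cv2.circle(g,cc,32,1,-1)
        q=P[(g>0)&(P[...,2]>.045)&(P[...,2]<.075)&(d["range_z"]>0)]
        top=q[q[:,2]>.056]; h=cv2.convexHull(top[:,:2].astype(np.float32))[:,0]
        print(nm,len(top),"zmax",q[:,2].max().round(4),"hull",fitc(h))
    g=np.zeros((480,640),np.uint8);cv2.circle(g,blue,32,255,-1)
    c=blob(d,(S>110)&(H>95)&(H<125)&(V>50),blue,34)
    print("blue contour centre/rim plane",fitc(np.array([onz(d,*p,.062) for p in c])), cv2.boundingRect(c))
    # shelf edges
    sm=(P[...,2]>.08)&(P[...,2]<.1)&(d["range_z"]>0)
    Q=P[sm]; roi=(Q[:,0]>.3)&(Q[:,0]<.75)&(abs(Q[:,1])<.35); Q=Q[roi]
    print("shelf",cv2.minAreaRect(Q[:,:2].astype(np.float32)),np.median(Q[:,2]),len(Q))
    # objects near
    for lo,hi in((.02,.06),):
        m=((P[...,2]>lo)&(P[...,2]<.35)&(d["range_z"]>0)).astype(np.uint8)
        k,l,st,ce=cv2.connectedComponentsWithStats(m)
        for i in range(1,k):
            if st[i,4]>60:
                q=P[l==i]; print("obj",ce[i].round(),q.min(0).round(3),q.max(0).round(3))
E
```

```text
top cork (array([0.63708176, 0.06621861]), np.float64(0.0484437744235408)) range z 0.09016314719466231
blue 309 zmax 0.066 hull (array([ 0.47826628, -0.23404271]), np.float64(0.04911772035827064))
white 308 zmax 0.0676 hull (array([0.43156297, 0.27277155]), np.float64(0.04914505004732638))
blue contour centre/rim plane (array([ 0.47740489, -0.22839074]), np.float64(0.05285841810131737)) (476, 278, 41, 32)
shelf ((0.6466528177261353, -0.013858646154403687), (0.061480194330215454, 0.4014124572277069), 7.424742698669434) 0.08991603096992268 10701
obj [588. 135.] [ 0.657 -0.458  0.02 ] [ 0.822 -0.334  0.073]
obj [ 25. 129.] [0.697 0.462 0.02 ] [0.779 0.552 0.094]
obj [353. 181.] [ 0.591 -0.215  0.02 ] [0.701 0.188 0.095]
obj [ 16. 215.] [0.586 0.489 0.02 ] [0.61  0.513 0.104]
obj [624. 262.] [ 0.45  -0.469  0.02 ] [ 0.612 -0.409  0.11 ]
obj [498. 294.] [ 0.454 -0.259  0.02 ] [ 0.502 -0.209  0.066]
obj [328. 312.] [0.434 0.007 0.021] [0.468 0.042 0.064]
obj [162. 325.] [0.408 0.248 0.021] [0.455 0.297 0.068]
scene cork (array([0.63720283, 0.0650673 ]), np.float64(0.051158026282498284)) ra
[... 297 characters left out ...]
7653284732855)) (194, 194, 25, 34)
shelf ((0.6488404273986816, -0.01453639566898346), (0.0634925439953804, 0.40098851919174194), 7.409941673278809) 0.09020140384547563 7923
obj [ 73. 104.] [-0.338 -1.429  0.02 ] [ 0.62  -0.408  0.192]
obj [485.  53.] [-0.462 -0.645  0.02 ] [0.184 0.696 0.35 ]
obj [206. 206.] [ 0.455 -0.26   0.022] [ 0.507 -0.209  0.064]
obj [330. 230.] [0.438 0.006 0.021] [0.472 0.04  0.063]
obj [460. 250.] [0.408 0.247 0.02 ] [0.459 0.295 0.065]
obj [ 68. 294.] [ 0.658 -0.454  0.02 ] [ 0.823 -0.333  0.07 ]
obj [281. 295.] [ 0.593 -0.216  0.02 ] [0.705 0.188 0.095]
obj [586. 359.] [0.588 0.488 0.02 ] [0.614 0.514 0.104]
obj [586. 442.] [0.699 0.46  0.02 ] [0.781 0.562 0.094]
```

Both views agree to 3 mm: blue cup at (0.479, -0.234), cork at (0.637, 0.066), and heights and diameters are as specified. I'm moving above the cup with the yaw held constant.

Request:
send_rows:
  deltas:
    - [[-0.0293,-0.0347,0,0,0,0,1],[-0.0293,-0.0347,0,0,0,0,1],[-0.0293,-0.0347,0,0,0,0,1],[-0.0293,-0.0347,0,0,0,0,1],[-0.0293,-0.0347,0,0,0,0,1],[-0.0293,-0.0347,0,0,0,0,1],[-0.0293,-0.0347,0,0,0,0,1],[-0.0293,-0.0347,0,0,0,0,1],[-0.0293,-0.0347,0,0,0,0,1],[-0.0293,-0.0347,0,0,0,0,1],[-0.0293,-0.0347,0,0,0,0,1],[-0.0293,-0.0347,0,0,0,0,1]]

```text
time_s: 1.7
position: [0.376, 0.0167, 0.2564]
tool_rot: [[-0.951, 0.31, 0.0], [0.31, 0.951, 0.0], [-0.0, 0.0, -1.0]]
ft_force: [0.3, 0.9, 0.7]
grip_width: 0.0853
gripper_force: 0.0
```

Request:
send_rows:
  deltas:
    - [[-0.0293,-0.0347,0,0,0,0,1],[-0.0293,-0.0347,0,0,0,0,1],[-0.0293,-0.0347,0,0,0,0,1],[-0.0293,-0.0347,0,0,0,0,1],[-0.0293,-0.0347,0,0,0,0,1],[-0.0293,-0.0347,0,0,0,0,1],[0,0,0.03,0,0,0,1],[0,0,0.03,0,0,0,1],[0,0,0.03,0,0,0,1],[0,0,0,0,0,0,1],[0,0,0,0,0,0,1]]

```text
time_s: 3.08
position: [0.4788, -0.2346, 0.1675]
tool_rot: [[-0.951, 0.31, 0.001], [0.31, 0.951, -0.001], [-0.001, -0.001, -1.0]]
ft_force: [0.2, 0.3, 1.1]
grip_width: 0.0854
gripper_force: 0.0
```

```bash
cat >> h.py <<'E'
def st(target=None):
    s=telemetry.observe(); R=np.array(s["tool_rot"]).reshape(3,3); p=np.array(s["position"])
    print("t",s["time_s"],"p",p.round(4),"zaxis",R[:,2].round(4),"w",round(s["grip_width"],4),"F",np.round(s["ft_force"],1),"g",s["gripper_force"],"q",np.round(s["q"],0))
    if target is not None: print("tool delta",(R.T@(np.array(target)-p)).round(4))
E
python3 - <<'E'
from h import *
st([.479,-.234,.056])
d=grab("top"); cv2.imwrite("pics/top2.png",cv2.resize(d["image"][200:400,400:640,::-1],None,fx=3,fy=3))
E
```

```text
t 3.075 p [ 0.4788 -0.2346  0.1675] zaxis [ 0.0012 -0.001  -1.    ] w 0.0854 F [0.2 0.3 1.1] g 0.0 q [ -39.   25.   85.   -0.   70. -111.]
tool delta [1.000e-04 7.000e-04 1.115e-01]
```

View pics/top2.png

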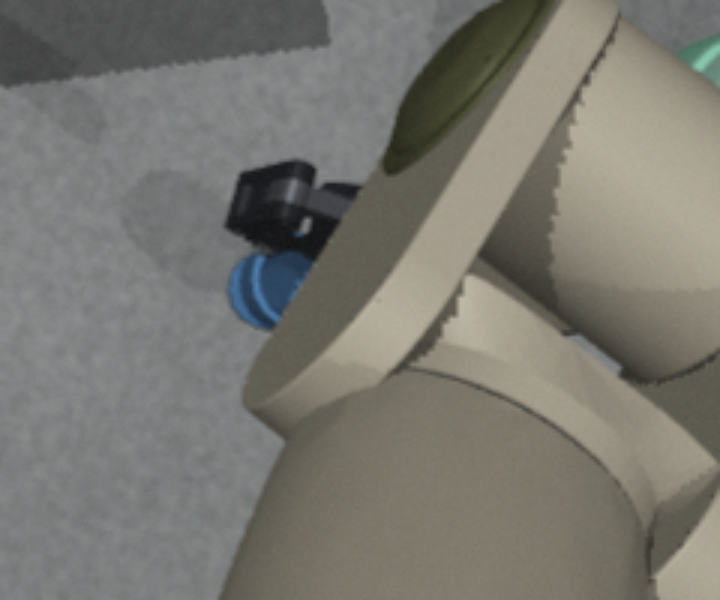

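The arm hides part of the cup, but it is between the fingers in the y direction at about crop (265,290). Measured offset is under 1 mm, so I'm descending.

Request:
send_rows:
  deltas:
    - [[0,0.0007,0.025,0,0,0,1],[0,0,0.025,0,0,0,1],[0,0,0.02,0,0,0,1],[0,0,0.02,0,0,0,1],[0,0,0.013,0,0,0,1],[0,0,0.008,0,0,0,1],[0,0,0,0,0,0,1],[0,0,0,0,0,0,1]]

```text
time_s: 4.12
position: [0.4789, -0.2338, 0.0559]
tool_rot: [[-0.951, 0.31, 0.001], [0.31, 0.951, -0.001], [-0.001, -0.0, -1.0]]
ft_force: [-0.1, -0.1, 0.8]
grip_width: 0.0853
gripper_force: 0.0
```

```bash
python3 - <<'E'
from m import *
st([.479,-.234,.056])
d=grab("scene"); cv2.imwrite("pics/sc2.png",cv2.resize(d["image"][120:280,110:310,::-1],None,fx=3.5,fy=3.5))
E
```

```text
t 4.125 p [ 0.4789 -0.2338  0.0559] zaxis [ 9.e-04 -7.e-04 -1.e+00] w 0.0853 F [-0.1 -0.1  0.8] g 0.0 q [ -39.   33.   93.    0.   54. -111.]
tool delta [-0.0002 -0.0002 -0.0001]
```

View pics/sc2.png

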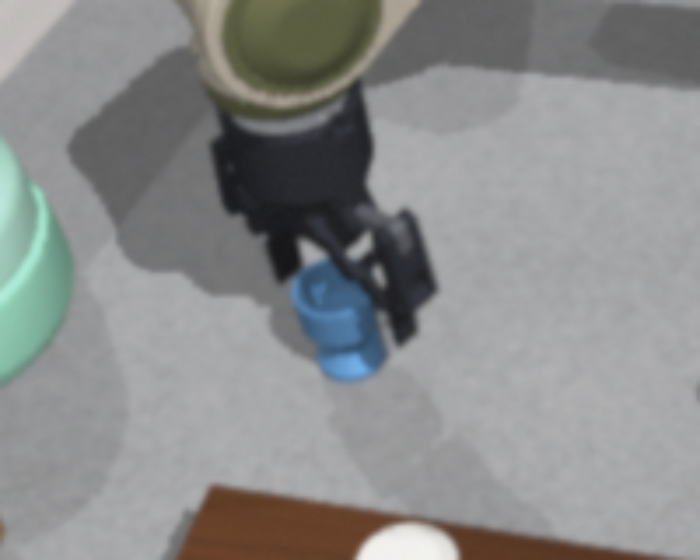

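The cup stands between the open fingers, with its rim at crop (330,290). Closing.

Request:
send_rows:
  deltas:
    - [[0,0,0,0,0,0,0.3],[0,0,0,0,0,0,0.2],[0,0,0,0,0,0,0.1],[0,0,0,0,0,0,0],[0,0,0,0,0,0,-0.3],[0,0,0,0,0,0,-0.6],[0,0,0,0,0,0,-0.6],[0,0,0,0,0,0,-0.6]]
  squeeze: 35

```text
time_s: 5.18
position: [0.4788, -0.2337, 0.0558]
tool_rot: [[-0.951, 0.31, 0.001], [0.31, 0.951, -0.0], [-0.001, -0.0, -1.0]]
ft_force: [-0.7, 0.1, 6.4]
grip_width: 0.0493
gripper_force: 35.6
```

Request:
send_rows:
  deltas:
    - [[0,0,-0.005,0,0,0,-0.6],[0,0,-0.015,0,0,0,-0.6],[0,0,-0.03,0,0,0,-0.6],[0,0,-0.03,0,0,0,-0.6],[0,0,-0.03,0,0,0,-0.6],[0,0,-0.02,0,0,0,-0.6],[0,0,-0.01,0,0,0,-0.6],[0,0,0,0,0,0,-0.6]]

```text
time_s: 6.18
position: [0.4786, -0.2336, 0.1958]
tool_rot: [[-0.951, 0.31, 0.001], [0.31, 0.951, -0.001], [-0.001, -0.0, -1.0]]
ft_force: [0.1, 1.1, -1.4]
grip_width: 0.0493
gripper_force: 36.7
```

```bash
python3 - <<'E'
from m import *
st([.637,.0657,.196])
d=grab("scene"); cv2.imwrite("pics/sc3.png",cv2.resize(d["image"][80:280,90:330,::-1],None,fx=3,fy=3))
E
```

```text
t 6.175 p [ 0.4786 -0.2336  0.1958] zaxis [ 6.e-04 -5.e-04 -1.e+00] w 0.0493 F [ 0.1  1.1 -1.4] g 36.70103862983524 q [ -39.   23.   83.   -0.   74. -111.]
tool delta [-5.800e-02  3.336e-01 -3.000e-04]
```

View pics/sc3.png

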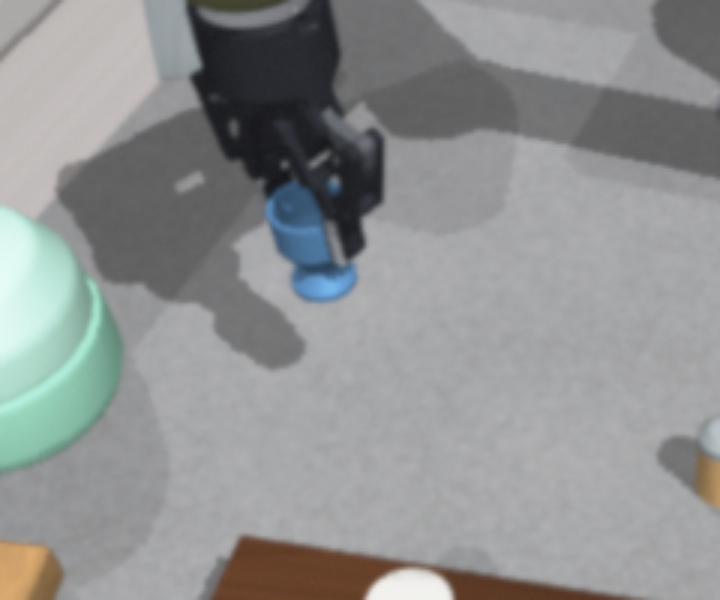

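The cup is lifted upright, with its foot at crop (322,280). Carrying it over the cork with 50 mm clearance above the shelf.

Request:
send_rows:
  deltas:
    - [[-0.003,0.0166,0,0,0,0,-0.6],[-0.0055,0.0317,0,0,0,0,-0.6],[-0.0055,0.0317,0,0,0,0,-0.6],[-0.0055,0.0317,0,0,0,0,-0.6],[-0.0055,0.0317,0,0,0,0,-0.6],[-0.0055,0.0317,0,0,0,0,-0.6],[-0.0055,0.0317,0,0,0,0,-0.6],[-0.0055,0.0317,0,0,0,0,-0.6],[-0.0055,0.0317,0,0,0,0,-0.6],[-0.0055,0.0317,0,0,0,0,-0.6],[-0.0055,0.0317,0,0,0,0,-0.6],[0,0,0,0,0,0,-0.6]]

```text
time_s: 7.72
position: [0.6371, 0.0686, 0.194]
tool_rot: [[-0.952, 0.307, -0.002], [0.307, 0.952, 0.001], [0.002, 0.0, -1.0]]
ft_force: [-0.2, -0.7, -2.4]
grip_width: 0.049
gripper_force: 36.8
```

Request:
send_rows:
  deltas:
    - [[0,0,0.015,0,0,0,-0.6],[0,0,0.015,0,0,0,-0.6],[0,0,0.008,0,0,0,-0.6],[0,0,0,0,0,0,-0.6],[0,0,0,0,0,0,-0.6]]

```text
time_s: 8.35
position: [0.6372, 0.0655, 0.1578]
tool_rot: [[-0.951, 0.31, 0.001], [0.31, 0.951, -0.0], [-0.001, 0.0, -1.0]]
ft_force: [0.7, 0.3, -1.5]
grip_width: 0.0496
gripper_force: 36.8
```

```bash
python3 - <<'E'
from m import *
st([.637,.0657,.146])
d=grab("scene"); cv2.imwrite("pics/sc4.png",cv2.resize(d["image"][180:360,210:430,::-1],None,fx=3.3,fy=3.3))
H,S,V=[x.astype(int) for x in cv2.split(cv2.cvtColor(d["image"],cv2.COLOR_RGB2HSV))]
c=blob(d,(S>110)&(H>95)&(H<125)&(V>50),(323,270),50); print(cv2.boundingRect(c))
low=c[np.argmax(c[:,1])]; print(low)
E
```

```text
t 8.35 p [0.6372 0.0655 0.1578] zaxis [ 9.e-04 -0.e+00 -1.e+00] w 0.0496 F [ 0.7  0.3 -1.5] g 36.78705505473772 q [ -5.  35.  68.   0.  77. -77.]
tool delta [0.0003 0.0001 0.0118]
(308, 260, 27, 44)
[320 303]
```

View pics/sc4.png

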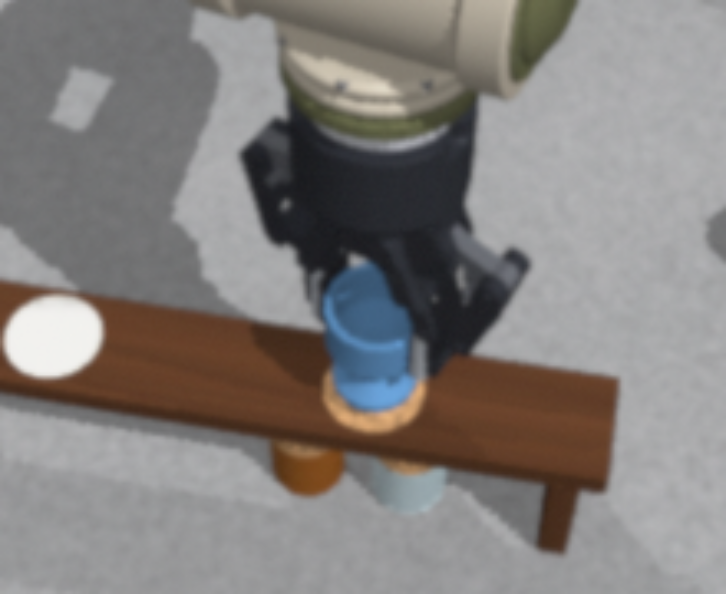

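The cup hangs about 12 mm above the cork (foot at crop (375,390), cork at (374,397)). I'll check the foot's centre before lowering.

```bash
python3 - <<'E'
from m import *
from scipy.optimize import least_squares
d=grab("scene")
H,S,V=[x.astype(int) for x in cv2.split(cv2.cvtColor(d["image"],cv2.COLOR_RGB2HSV))]
c=blob(d,(S>110)&(H>95)&(H<125)&(V>50),(323,270),50); c=c[c[:,1]>=297]
P=np.array([onz(d,*p,.102) for p in c])[:,:2]
r=least_squares(lambda x:np.hypot(*(P-x).T)-.021,[.637,.066],loss="soft_l1",f_scale=.001); print(len(c),r.x,np.abs(r.fun).mean())
E
```

```text
23 [0.63414413 0.06396695] 0.0006998121586786457
```

The foot is within about 3 mm of the target. I'm adding 1.5 mm in x and lowering gently.

Request:
send_rows:
  deltas:
    - [[-0.0015,0.0005,0.003,0,0,0,-0.6],[0,0,0.003,0,0,0,-0.6],[0,0,0.002,0,0,0,-0.6],[0,0,0.0015,0,0,0,-0.6],[0,0,0.001,0,0,0,-0.6],[0,0,0.0005,0,0,0,-0.6],[0,0,0,0,0,0,-0.6],[0,0,0,0,0,0,-0.6]]

```text
time_s: 9.45
position: [0.6386, 0.0657, 0.1464]
tool_rot: [[-0.951, 0.31, 0.0], [0.31, 0.951, -0.0], [-0.0, -0.0, -1.0]]
ft_force: [0.6, 0.4, -1.4]
grip_width: 0.0494
gripper_force: 36.8
```

Request:
send_rows:
  deltas:
    - [[0,0,0.0005,0,0,0,-0.6],[0,0,0.0005,0,0,0,-0.6],[0,0,0,0,0,0,-0.6],[0,0,0,0,0,0,-0.6]]

```text
time_s: 9.95
position: [0.6388, 0.0656, 0.1458]
tool_rot: [[-0.951, 0.31, 0.001], [0.31, 0.951, -0.0], [-0.001, 0.0, -1.0]]
ft_force: [-1.4, -1.1, 5.4]
grip_width: 0.0491
gripper_force: 37.2
```

Contact (about 7 N change). Opening slowly and then retreating.

Request:
send_rows:
  deltas:
    - [[0,0,0,0,0,0,0.18],[0,0,0,0,0,0,0.22],[0,0,0,0,0,0,0.3],[0,0,0,0,0,0,0.5],[0,0,0,0,0,0,0.8],[0,0,0,0,0,0,1],[0,0,0,0,0,0,1],[0,0,0,0,0,0,1]]
  squeeze: 20

```text
time_s: 10.95
position: [0.6386, 0.0657, 0.1453]
tool_rot: [[-0.951, 0.31, -0.0], [0.31, 0.951, 0.0], [0.0, 0.0, -1.0]]
ft_force: [-0.3, -0.0, -0.1]
grip_width: 0.0858
gripper_force: 0.0
```

Request:
send_rows:
  deltas:
    - [[0,0,-0.01,0,0,0,1],[0,0,-0.02,0,0,0,1],[0,0,-0.03,0,0,0,1],[0,0,-0.03,0,0,0,1],[0,0,-0.03,0,0,0,1],[0.04,0,0,0,0,0,1],[0.05,0,0,0,0,0,1],[0.05,0,0,0,0,0,1],[0.05,0,0,0,0,0,1],[0.05,0,0,0,0,0,1],[0,0,0,0,0,0,1],[0,0,0,0,0,0,1]]

```text
time_s: 12.45
position: [0.411, 0.1399, 0.2661]
tool_rot: [[-0.951, 0.31, 0.002], [0.31, 0.951, 0.0], [-0.002, 0.001, -1.0]]
ft_force: [0.6, 0.4, 0.1]
grip_width: 0.0856
gripper_force: 0.0
```

```bash
python3 - <<'E'
from m import *
st()
for n,c0 in(("top",(300,186)),("scene",(323,280))):
    d=grab(n);P=hgt(d)
    ok=(d["range_z"]>0)&(np.hypot(P[...,0]-.637,P[...,1]-.0657)<.05)
    q=P[ok&(P[...,2]>.146)&(P[...,2]<.17)]
    if len(q)>20: print(n,len(q),q[:,2].max(),fitc(cv2.convexHull(q[:,:2].astype(np.float32))[:,0]))
    q=P[(d["range_z"]>0)&(np.hypot(P[...,0]-.4325,P[...,1]-.272)<.05)&(P[...,2]>.056)&(P[...,2]<.075)]
    if len(q)>20: print("white",fitc(cv2.convexHull(q[:,:2].astype(np.float32))[:,0]))
    if n=="scene": cv2.imwrite("pics/sc5.png",cv2.resize(d["image"][180:360,210:430,::-1],None,fx=3.3,fy=3.3))
E
```

```text
t 12.45 p [0.411  0.1399 0.2661] zaxis [ 0.0019  0.     -1.    ] w 0.0856 F [0.6 0.4 0.1] g 0.0 q [  3.  10.  90.  -0.  80. -69.]
top 344 0.155887981353217 (array([0.63826758, 0.06717459]), np.float64(0.04911507415590923))
scene 326 0.15557160826237193 (array([0.64009229, 0.06529901]), np.float64(0.04992998819913603))
white (array([0.43328988, 0.270832  ]), np.float64(0.04988546992673952))
```

View pics/sc5.png

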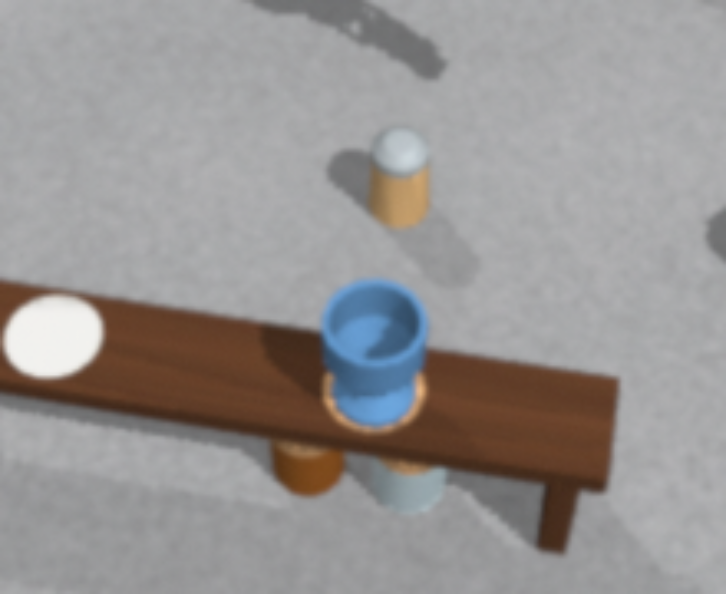

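The blue cup stands upright on the cork (foot at crop (375,403)), with an even cork ring and about 2 mm offset. The white cup has not moved, and the arm is clear.

```bash
python3 -c "
from rig import env; print(env.close_job())"
```

```text
the job is handed in; nothing more can be done
None
```

The blue egg cup is standing upright on the cork inset, within about 2 mm of its centre and released, with the white cup where it was; the job was handed in after about 12.5 s of robot time, and the verdict was not shown.

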